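# Take a bushing from the spring dispenser and load the empty nest

### The job

Take the top flanged bushing off the spring-loaded dispenser, lifting only that one straight up so that the next one comes up into its place, and set it down (do not drop it) flange down and flat in the recess of the nest block that is still empty. Leave the bushing in the other nest block where it is and the rest of the stack on the dispenser.

Things in the scene. Friction and masses are not known exactly. Their poses are not given: they have to be found in the camera images.
- bushing_top_center (a point): the topmost of the four bushings on the dispenser, to be moved. Steel, 0.15 to 0.2 kg: a round flange 60 mm across and 6 mm thick at the bottom, above it a round hub 34 mm across and 18 mm tall, with a 24 mm bore through both. The point is its centre, on the axis, 12 mm above its underside (the hub reaches from 6 mm below to 12 mm above it); z is up. Grip the hub's sides from above
- dispenser: fixed 110 mm square grey base with an upright fixed spindle, 18 mm thick, through the stack's bores; its top is 150 mm above the bench. The stack sits on a spring platform that yields about 14 mm per newton and rises 24 mm when a bushing is taken. The top hub ends about 156 mm above the bench and is off the spindle when lifted 20 mm. Origin: centre of the base, on the bench; z up
- bushing_next_center (a point): the same kind of bushing, directly below the top one; the point is its centre, 12 mm above its underside. It begins about 120 mm above the bench and should come up to about 144 mm, where the top one was, as that is taken off
- nest_empty_floor (a point): the empty nest block: a dark steel plate 110 mm square and 14 mm thick, fixed on the bench, with a round recess 84 mm in diameter and 6 mm deep in its middle. The point is the centre of the recess's floor, 8 mm above the bench; z is up. A bushing lying in it has its centre 12 mm above this point
- bushing_seated_center (a point): the bushing (same kind) already lying in the recess of the other, equal nest block; the point is its centre, 12 mm above its underside. To be left alone

How it is judged:
On the way, in this order (a step that is already met when the one before it is completed fails the run):
1. the top bushing is lifted clear of the spindle and the next one has come up into its place (height (world z) of bushing_top_center above 0.166 m and distance between bushing_top_center and bushing_next_center above 0.03 m and height (world z) of bushing_next_center between 0.137 and 0.151 m and distance of bushing_next_center from where it was at the start of the episode below 0.034 m), for 0.1 s.
2. the bushing is lowered, still held, into the empty nest to within 10 mm of its floor (horizontal distance between bushing_top_center and nest_empty_floor below 0.016 m and z of bushing_top_center in the frame of nest_empty_floor below 0.022 m and contact force between the fingers and bushing_top above 0.5 N), for 0.02 s.
At the end, for the whole second after the job is handed in: Top bushing at rest flat (0.1 rad, centre 9 to 15 mm over the floor), flange down, within 16 mm of the centre of the empty nest; next bushing up in its old place (centre at z 137 to 151 mm, within 34 mm of where it began); seated bushing within 20 mm of where it lay (horizontal distance between bushing_top_center and nest_empty_floor below 0.016 m and z of bushing_top_center in the frame of nest_empty_floor between 0.009 and 0.015 m and angle between bushing_top_center's own z axis and vertical below 0.1 rad and linear speed of bushing_top below 0.02 m/s and distance of bushing_seated_center from where it was at the start of the episode below 0.02 m and height (world z) of bushing_next_center between 0.137 and 0.151 m and distance of bushing_next_center from where it was at the start of the episode below 0.034 m); the robot touches nothing.
It fails at once if the next bushing is pulled off the dispenser too (distance of bushing_next_center from where it was at the start of the episode above 0.05 m).
It fails at once if the seated bushing is taken or pushed out of its nest (distance of bushing_seated_center from where it was at the start of the episode above 0.03 m).
It also fails if it takes over 48 s, if anything falls off the work surface, if the arm or the gripper's body presses on something with over 40 N, if the wrist force passes 120 N, or if a joint passes its speed limit or range.

### The arm

A 6-joint arm with a two-finger parallel gripper is mounted at the origin on a cart in front of the work surface, level with it; the furniture and walls round the work are solid. World frame = base frame: x ahead of the robot, y to its left, z up, the work surface at z = 0. Lengths are in m, angles in rad, forces in N, time in s.
With the tool pointing down it reaches from about 0.25 to 0.725 m from the base axis. Payload 4 kg.
Tool frame: the origin (TCP) lies on the centre line of the jaws, within the pads' length; the fingertips stand 14 mm ahead of it and the grasp point (between the pads) lies 5 mm behind it; z points along the fingers, y is the line along which they close (so a half turn about z gives the same grasp; the last joint's range is limited). The gripper opens to 85 mm and grips with 20 to 120 N. Pads are 22 mm wide; open, the fingers measure 114 mm over their backs; the gripper's body (76 mm by 85 mm) begins 54 mm behind the grasp point. The pads swing forward as they close: fully open they stand 13 mm farther back than shut.
Start: joints at [1.233, 0.241, 0.005, 1.335, 0, 1.571], TCP at [0.166, 0.472, 0.22] pointing down, gripper open.
Joint ranges: [-2.72, 2.72], [-1.05, 1.87], [-1.09, 1.28], [-1.99, 2.15], [-1.42, 1.44], [-3.14, 3.14]. Speed limits (rad/s): [2.79, 2.79, 3.14, 3.14, 3.14, 3.14].

### API

Orientations are given as a unit quaternion [w, x, y, z].
In Python, from bench import env gives the robot as it stands. The module is installed in compiled form; this text tells all that it offers.
- The arm moves only by the tool arm_command, never from a script. Its argument "plan" is one flat list of numbers, 7 for each row, row after row: the finger opening in mm, from 0 to 85.4, then the shift along the tool's x, y, z in units of 40 mm (1.0 is 40 mm), then the turn, a rotation vector about the tool's x, y, z in units of 5 degrees (1.0 is 5 degrees). In form: [hand, x, y, z, ax, ay, az, hand, x, y, z, ax, ay, az, ...]. A call has 1 to 10 rows; each row shifts and turns the commanded pose from where the row before left it, along the tool's axes as they then stand; what a row does not reach is not made up. A row lasts 1/12 s, in which the tool goes at most 41.7 mm and 7.16 degrees, less where a joint would pass 70% of its speed; a pose out of reach is approached as far as the arm can. A call is refused whole if a number of a shift passes 1 or a number of a turn 1, either way. A call with a gripper value outside its range is refused whole. The fingers move at their own pace and stop on an object; "force" is the grip in N (left out, the last holds). Time passes only in rows, so rows that do not move let the fingers close. It gives the time, the measured TCP pose, the force and the opening at its end, in the units of the state.
- env.observe(): the state, without advancing time (a new reading comes with each control period).
- env.snapshot(name): name is "scene" or "top" or "wrist"; returns a dict with "pixels" (480x640x3 uint8, blue, green, red), "depth" (480x640 float32, m along the optical axis (not along the pixel's ray), 0 where there is no reading), "vfov" (degrees; the focal length in pixels is half the picture's height over the tangent of half this angle, whatever the lens; pixels are square), "cx", "cy" (the principal point, pixels), "R" (3x3) and "t" (3): a world point X has camera coordinates R X + t; the wrist camera has in their place "hand_eye" (4x4, takes a point from camera to tool coordinates, whose origin is the TCP and whose axes are the flange's). Camera axes: x right, y down, z forward; pixel columns grow to the right and rows downward; lengths in m; the calibration is good to about 2 mm. A picture is of the moment at which its call begins: read the wrist's pose just before it.
- env.hand_in(): hands the job in, once; it reports no verdict.
The state is a dict: "time_s": time; "joint_pos": joint angles; "dq": joint speeds; "joint_torque": joint torques, N m; "position": TCP position; "ee_rot": TCP orientation; "force": force on the tool from outside, world axes, zero at the start; "moment": the same for the moment, N m; "finger_gap": finger opening in m.
Only numpy, scipy, OpenCV 4.12 (cv2) and the standard library are available. Lean on these libraries where they do the work, as an engineer would, in place of code of your own. Each camera call takes 0.05 s, during which the arm holds its last target. There are 200 camera calls.

## Working session

There is one attempt and no reset: what is moved stays moved. The work goes in short steps, Python scripts to look and compute and a tool call to move; the robot and the scene stay as the last step left them, time stands still between calls to the robot, and variables do not carry over. Pictures are saved under pics/ and viewed, on a budget of 10 in all, crops included, one or two more only if the job needs it, and the job is handed in when it is done.

Besides the shell and the picture viewer there is one more tool, called after "Call:" as name(argument=value, ...) on one line, values as JSON. arm_command: Moves the arm, as the interface text tells. Its arguments: {"type":"object","properties":{"plan":{"type":"array"},"force":{"type":"number"}},"required":["plan"]}

```bash
mkdir -p pics; cat > h.py <<'E'
import numpy as np, cv2
from bench import env
def cloud(s):
    f=240/np.tan(np.radians(s["vfov"])/2); d=s["depth"]
    v,u=np.mgrid[:480,:640]
    P=np.stack([(u-s["cx"])/f*d,(v-s["cy"])/f*d,d],-1)
    return (P-s["t"])@s["R"]   # R^T (P-t)
E
python3 - <<'E'
from h import *
o=env.observe(); print({k:np.round(v,3) for k,v in o.items()})
a=env.snapshot("top"); b=env.snapshot("scene")
np.savez("s0.npz",ad=a["depth"],ac=cloud(a),ap=a["pixels"],bc=cloud(b),bp=b["pixels"],bd=b["depth"])
for s in(a,b): print(s["vfov"],s["cx"],s["cy"],-np.array(s["R"]).T@s["t"],(s["depth"]>0).mean())
cv2.imwrite("pics/top.png",a["pixels"]);cv2.imwrite("pics/scene.png",b["pixels"])
E
```

```text
{'time_s': np.float64(0.0), 'joint_pos': array([1.233, 0.241, 0.004, 1.335, 0.   , 1.571]), 'dq': array([ 0.   , -0.001, -0.001,  0.001,  0.002, -0.   ]), 'joint_torque': array([ 0.0000e+00, -3.7232e+01,  2.5241e+01,  1.7000e-02,  0.0000e+00,
       -0.0000e+00]), 'position': array([0.165, 0.471, 0.219]), 'ee_rot': array([-0.   ,  0.168,  0.986, -0.001]), 'force': array([0.191, 0.343, 0.37 ]), 'moment': array([-0.007, -0.001,  0.03 ]), 'finger_gap': np.float64(0.085)}
56.18019040272669 321.53734562663385 232.28968343084807 [ 0.444204   -0.02134426  1.14286462] 0.9961002604166667
52.109097267483264 311.9186075779557 241.35843845105802 [-0.0879615  -0.39699503  0.66375063] 0.9961458333333333
```

View pics/top.png

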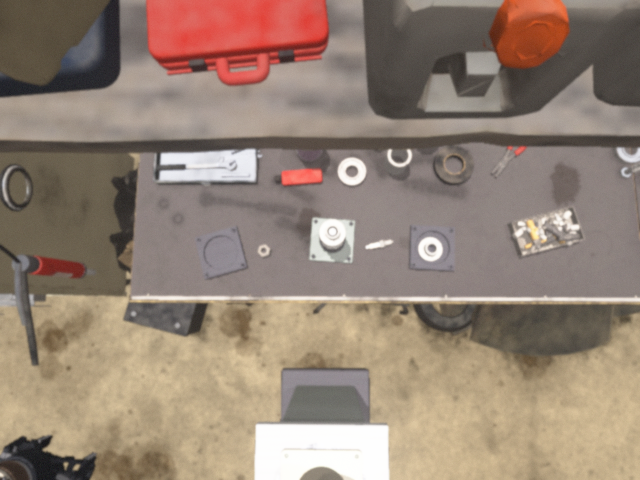

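View pics/scene.png

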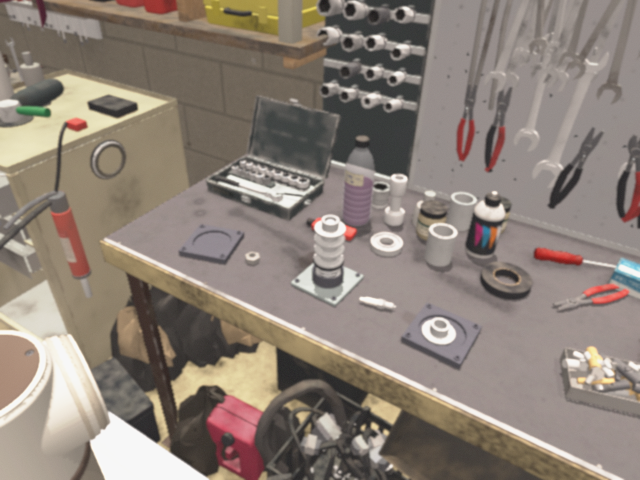

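The top view shows the empty nest at about (222,252), the dispenser stack at (332,237) and the seated bushing in its nest at (431,248). The scene view agrees with this.

```bash
python3 - <<'E'
from h import *
z=np.load("s0.npz"); C=z["ac"]; p=z["ap"]
def rep(n,m):
    q=C[m]; print(n,m.sum(),"med",np.median(q,0).round(4),"min",q.min(0).round(4),"max",q.max(0).round(4))
def win(u,v,r):
    m=np.zeros((480,640),bool); m[v-r:v+r,u-r:u+r]=1; return m
for u,v in((180,280),(222,252),(205,262),(332,232),(331,222),(431,247),(415,232),(318,255)): print(u,v,C[v,u].round(4))
Z=C[...,2]
w=win(332,237,35)
rep("tophub",w&(Z>.149)&(Z<.17)); rep("flange",w&(Z>.13)&(Z<.146))
for n,u in(("empty",222),("seat",431),("disp",331)):
    w=win(u,250 if n!="disp" else 240,32)
    print(n,np.histogram(Z[w],bins=np.arange(-.01,.06,.004)))
# dark-plate contour rect
g=cv2.cvtColor(p,cv2.COLOR_BGR2HSV); print("hsv bench",g[280,180],"plate",g[262,208],g[252,222],g[232,416])
cv2.imwrite("pics/c1.png",np.hstack([cv2.resize(p[220:285,190:255],(390,390),interpolation=2),cv2.resize(p[207:272,300:365],(390,390),interpolation=2)]))
E
```

```text
180 280 [0.4953 0.3596 0.0031]
222 252 [0.5663 0.2539 0.0086]
205 262 [0.54   0.2941 0.0165]
332 232 [ 0.5958 -0.0255  0.153 ]
331 222 [ 0.6208 -0.0233  0.139 ]
431 247 [ 0.5799 -0.2767  0.0066]
415 232 [ 0.6174 -0.2363  0.0125]
318 255 [0.5587 0.0093 0.0111]
tophub 132 med [ 0.5978 -0.0255  0.155 ] min [ 0.5806 -0.0411  0.1491] max [ 0.6133 -0.0099  0.1613]
flange 367 med [ 0.5957 -0.0256  0.1383] min [ 0.5678 -0.055   0.1307] max [0.6259 0.0039 0.1457]
empty (array([   3,  111, 1172,  896,  500,  569,  682,  141,    6,    0,    0,
          0,    0,    0,    0,    0,    0]), array([-0.01 , -0.006, -0.002,  0.002,  0.006,  0.01 ,  0.014,  0.018,
        0.022,  0.026,  0.03 ,  0.034,  0.038,  0.042,  0.046,  0.05 ,
        0.054,  0.058]))
seat (array([   2,  143, 1171,  811,  347,  544,  786,  174,   17,    8,   49,
         23,    1,    0,    0,    0,    0]), array([-0.01 , -0.006, -0.002,  0.002,  0.006,  0.01 ,  0.014,  0.018,
        0.022,  0.026,  0.03 ,  0.034,  0.038,  0.042,  0.046,  0.05 ,
        0.054,  0.058]))
disp (array([   1,  144, 1194,  879,  326,  652,  162,    6,    8,    3,    6,
         33,   22,    1,    0,    0,    6]), array([-0.01 , -0.006, -0.002,  0.002,  0.006,  0.01 ,  0.014,  0.018,
        0.022,  0.026,  0.03 ,  0.034,  0.038,  0.042,  0.046,  0.05 ,
        0.054,  0.058]))
hsv bench [  4  26 139] plate [150  10 131] [153  16 143] [146  14 145]
```

View pics/c1.png

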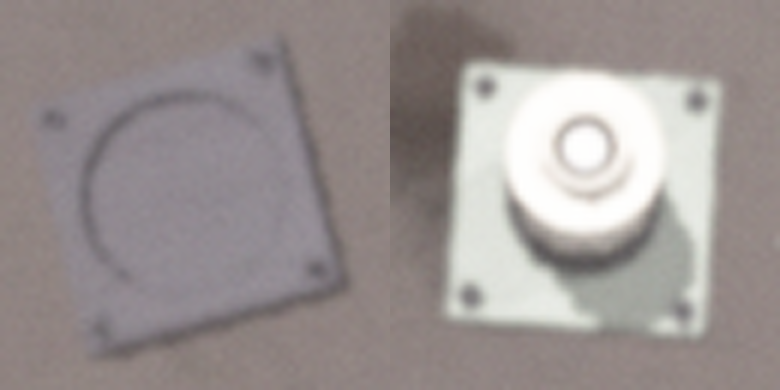

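The crop shows the empty nest's square plate with the recess circle centred near (185,195), and the top bushing with its bore near (585,148).

```bash
python3 - <<'E'
from h import *
z=np.load("s0.npz"); p=z["ap"]; C=z["ac"]
g=cv2.cvtColor(p,cv2.COLOR_BGR2HSV); lab=cv2.cvtColor(cv2.GaussianBlur(p,(3,3),0),cv2.COLOR_BGR2LAB).astype(int)
print(lab[262,208],lab[280,180])
thr=(lab[262,208,2]+lab[280,180,2])/2
s=env.snapshot("top"); f=240/np.tan(np.radians(s["vfov"])/2)
def ray(u,v,h):
    d=s["R"].T@np.array([(u-s["cx"])/f,(v-s["cy"])/f,1]); c=-s["R"].T@s["t"]; return c+d*(h-c[2])/d[2]
for n,u0 in(("empty",190),("seat",399)):
    m=(lab[...,2]<thr).astype(np.uint8); w=np.zeros_like(m); w[215:285,u0:u0+65]=1
    m=cv2.morphologyEx(m*w,cv2.MORPH_CLOSE,np.ones((3,3)))
    m=cv2.morphologyEx(m,cv2.MORPH_OPEN,np.ones((3,3)))
    c=max(cv2.findContours(m,0,2)[0],key=cv2.contourArea); r=cv2.minAreaRect(c)
    print(n,r,[ray(*b,.014).round(4) for b in cv2.boxPoints(r)],"ctr",ray(*r[0],.014).round(4))
    w=(m>0)&(C[...,2]>.011); print("cloud plate med",np.median(C[(m>0)],0).round(4))
print("hub bore",ray(300+(585-390)/6,207+148/6,.156).round(4), "recess", ray(190+185/6,220+195/6,.012).round(4))
E
```

```text
[138 132 125] [140 132 131]
empty ((220.558837890625, 252.23532104492188), (43.413875579833984, 44.141483306884766), 75.96376037597656) [array([0.6052, 0.326 , 0.014 ]), array([0.6329, 0.2173, 0.014 ]), array([0.5255, 0.1873, 0.014 ]), array([0.4984, 0.2945, 0.014 ])] ctr [0.5651 0.2562 0.014 ]
cloud plate med [0.5655 0.2572 0.013 ]
seat ((431.9988708496094, 247.52377319335938), (43.99776840209961, 43.75993728637695), 2.726310968399048) [array([ 0.5253, -0.2185,  0.014 ]), array([ 0.6361, -0.2266,  0.014 ]), array([ 0.6307, -0.3373,  0.014 ]), array([ 0.5202, -0.3276,  0.014 ])] ctr [ 0.5777 -0.2775  0.014 ]
cloud plate med [ 0.5796 -0.2826  0.0143]
hub bore [ 0.5961 -0.0266  0.156 ] recess [0.5646 0.256  0.012 ]
```

Call:
arm_command(plan=[85,-0.7,-0.4,0,0,0,0,85,-0.7,-0.4,0,0,0,0,85,-0.7,-0.4,0,0,0,0,85,-0.7,-0.4,0,0,0,0,85,-0.7,-0.4,0,0,0,0,85,-0.7,-0.4,0,0,0,0,85,-0.7,-0.4,0,0,0,0,85,-0.7,-0.4,0,0,0,0,85,-0.7,-0.4,0,0,0,0,85,-0.7,-0.4,0,0,0,0], force=40)

```text
time_s: 0.98
position: [0.3774, 0.2265, 0.2202]
ee_rot: [-0.0, 0.168, 0.986, -0.0]
force: [0.8, 0.3, 0.3]
finger_gap: 0.0852
```

Call:
arm_command(plan=[85,-0.7,-0.4,0,0,0,0,85,-0.7,-0.4,0,0,0,0,85,-0.7,-0.4,0,0,0,0,85,-0.7,-0.4,0,0,0,0,85,-0.7,-0.4,0,0,0,0,85,-0.7,-0.4,0,0,0,0,85,-0.7,-0.4,0,0,0,0,85,-0.7,-0.4,0,0,0,0,85,-0.7,-0.4,0,0,0,0,85,0,0,0,0,0,0])

```text
time_s: 1.82
position: [0.5698, 0.0043, 0.219]
ee_rot: [0.001, 0.171, 0.985, -0.001]
force: [0.2, 0.2, 0.7]
finger_gap: 0.0849
```

```bash
cat >> h.py <<'E'
from scipy.spatial.transform import Rotation as Ro
def to_tool(goal):
    o=env.observe(); q=o["ee_rot"]; r=Ro.from_quat([*q[1:],q[0]])
    d=np.array(goal)-o["position"]
    print("t",o["time_s"],"pos",np.round(o["position"],4),"d",d.round(4),"units",(r.inv().apply(d)/.04).round(3),"toolz",r.apply([0,0,1]).round(4),"F",np.round(o["force"],2),"gap",round(o["finger_gap"],4)); return r
def wrist():
    o=env.observe(); s=env.snapshot("wrist"); q=o["ee_rot"]; r=Ro.from_quat([*q[1:],q[0]]).as_matrix()
    H=np.array(s["hand_eye"]); f=240/np.tan(np.radians(s["vfov"])/2); v,u=np.mgrid[:480,:640]; d=s["depth"]
    P=np.stack([(u-s["cx"])/f*d,(v-s["cy"])/f*d,d],-1)
    return s,(P@H[:3,:3].T+H[:3,3])@r.T+o["position"]
E
python3 - <<'E'
from h import *
to_tool([.597,-.0257,.22])
s,C=wrist(); cv2.imwrite("pics/w1.png",s["pixels"]); np.savez("w1",C=C,d=s["depth"])
Z=C[...,2]; ok=(s["depth"]>0)&(np.hypot(C[...,0]-.597,C[...,1]+.0257)<.045)
for a,b in((.150,.162),(.133,.143)):
    q=C[ok&(Z>a)&(Z<b)]; print(len(q)); 
    if len(q): print(q.min(0),q.max(0),np.percentile(q,[1,99],axis=0).mean(0),np.median(q,0))
E
```

```text
t 1.8167 pos [0.5698 0.0043 0.219 ] d [ 0.0272 -0.03    0.001 ] units [-0.892 -0.477 -0.022] toolz [ 9.e-04 -2.e-03 -1.e+00] F [0.21 0.23 0.74] gap 0.0849
1603
[ 0.58109434 -0.04117376  0.15000039] [ 0.6148181  -0.00800647  0.15693608] [ 0.59776967 -0.02455163  0.15311847] [ 0.59735311 -0.02461953  0.15447143]
3812
[ 0.56837646 -0.05455397  0.1330656 ] [0.6279768  0.0048903  0.14299366] [ 0.59765064 -0.02458008  0.13821898] [ 0.58824247 -0.01838923  0.13705591]
```

View pics/w1.png

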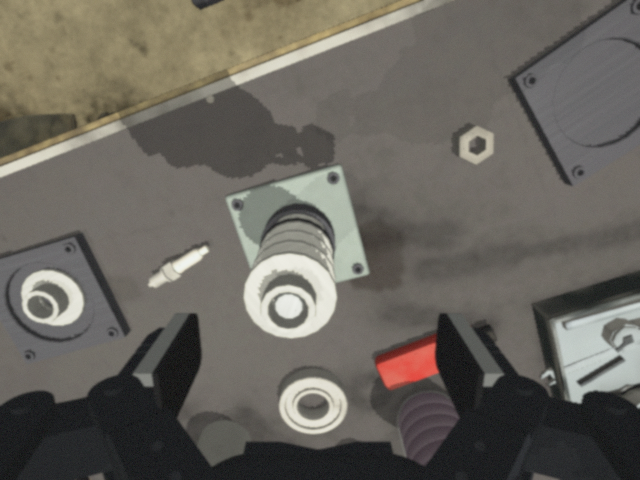

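The wrist view shows the stack's hub near (287,305), clear of both fingers, and it agrees with the top camera to 1 mm. I'll move over the hub and go down partway.

Call:
arm_command(plan=[85,-0.45,-0.23,0,0,0,0,85,-0.45,-0.23,0,0,0,0,85,0,0,0.3,0,0,0,85,0,0,0.3,0,0,0,85,0,0,0.3,0,0,0,85,0,0,0,0,0,0,85,0,0,0,0,0,0])

```text
time_s: 2.45
position: [0.5935, -0.0198, 0.1836]
ee_rot: [-0.001, 0.168, 0.986, -0.0]
force: [0.4, 0.2, 0.5]
finger_gap: 0.0852
```

```bash
python3 - <<'E'
from h import *
to_tool([.5975,-.025,.153])
E
```

```text
t 2.45 pos [ 0.5935 -0.0198  0.1836] d [ 0.004  -0.0052 -0.0306] units [-0.14  -0.09   0.766] toolz [-2.6e-03  3.0e-04 -1.0e+00] F [0.36 0.16 0.47] gap 0.0852
```

Call:
arm_command(plan=[85,-0.14,-0.09,0.25,0,0,0,85,0,0,0.25,0,0,0,85,0,0,0.25,0,0,0,85,0,0,0,0,0,0,85,0,0,0,0,0,0])

```text
time_s: 2.87
position: [0.5979, -0.0259, 0.1531]
ee_rot: [-0.001, 0.168, 0.986, -0.0]
force: [-0.1, -0.2, 0.4]
finger_gap: 0.085
```

```bash
python3 - <<'E'
from h import *
to_tool([.5975,-.025,.153])
s,C=wrist(); cv2.imwrite("pics/w2.png",s["pixels"])
E
```

```text
t 2.8667 pos [ 0.5979 -0.0259  0.1531] d [-0.0004  0.0009 -0.0001] units [0.018 0.017 0.002] toolz [-2.6e-03  2.0e-04 -1.0e+00] F [-0.05 -0.18  0.44] gap 0.085
```

View pics/w2.png

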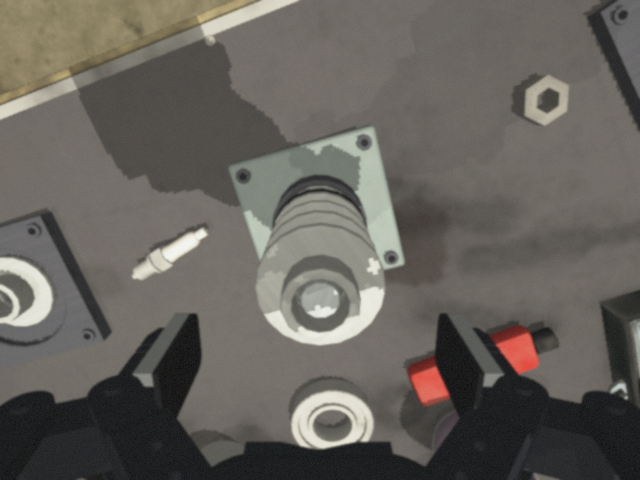

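The hub, at about (320,297), is centred between the pads (pads near x 185 and 455). I'll close on it.

Call:
arm_command(plan=[25,0,0,0,0,0,0,25,0,0,0,0,0,0,25,0,0,0,0,0,0,25,0,0,0,0,0,0,25,0,0,0,0,0,0,25,0,0,0,0,0,0,25,0,0,0,0,0,0,25,0,0,0,0,0,0], force=50)

```text
time_s: 3.58
position: [0.5988, -0.0259, 0.1543]
ee_rot: [0.0, 0.168, 0.986, -0.0]
force: [-0.6, -0.0, 1.2]
finger_gap: 0.0251
```

```bash
python3 - <<'E'
from h import *
to_tool([.5975,-.025,.153])
s,C=wrist(); cv2.imwrite("pics/w3.png",s["pixels"])
E
```

```text
t 3.5833 pos [ 0.5988 -0.0259  0.1543] d [-0.0013  0.0009 -0.0013] units [0.04  0.011 0.033] toolz [ 0. -0. -1.] F [-0.63 -0.03  1.24] gap 0.0251
```

View pics/w3.png

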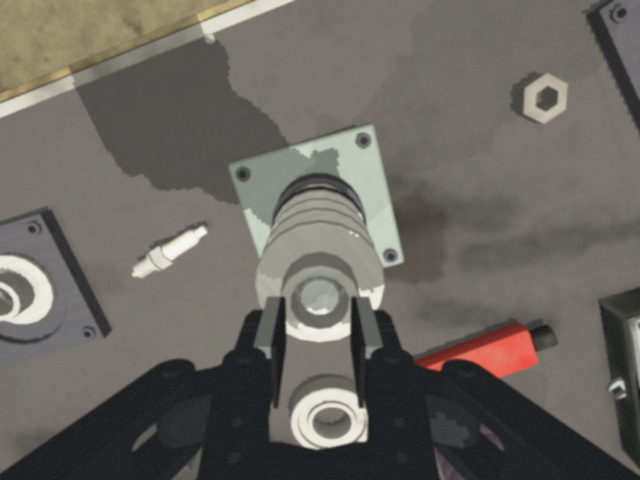

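The opening reached 25 mm, so the pads missed the 34 mm hub. I'll use the depth reading to see where the tips are.

```bash
python3 - <<'E'
from h import *
s,C=wrist(); o=env.observe(); print(o["position"],s["vfov"],s["cx"],s["cy"]); print(np.array(s["hand_eye"]).round(4))
q=o["ee_rot"]; r=Ro.from_quat([*q[1:],q[0]])
T=r.inv().apply((C-o["position"]).reshape(-1,3)).reshape(C.shape)
for u,v in((265,300),(265,320),(265,340),(270,302),(278,305),(275,330),(358,302),(365,302),(372,302),(375,340),(322,297),(300,320),(322,330),(322,270)): print(u,v,s["depth"][v,u].round(4),"tool",T[v,u].round(4),"world",C[v,u].round(4))
E
```

```text
[ 0.59882626 -0.02592668  0.15429794] 60.883065389303354 317.7952015716654 238.5534922332832
[[-1.000e-03 -9.529e-01 -3.033e-01  7.740e-02]
 [ 1.000e+00 -1.000e-03 -3.000e-04  4.000e-04]
 [-0.000e+00 -3.033e-01  9.529e-01 -1.536e-01]
 [ 0.000e+00  0.000e+00  0.000e+00  1.000e+00]]
265 300 0.1886 tool [-0.0068 -0.0241  0.0175] world [ 0.5973 -0.0509  0.1368]
265 320 0.1349 tool [ 0.0109 -0.0171 -0.0333] world [ 0.5829 -0.0385  0.1876]
265 340 0.1248 tool [ 0.01   -0.0158 -0.0442] world [ 0.5841 -0.0375  0.1985]
270 302 0.1484 tool [ 0.0104 -0.017  -0.0193] world [ 0.5833 -0.0386  0.1736]
278 305 0.1464 tool [ 0.0103 -0.014  -0.0214] world [ 0.5845 -0.0357  0.1757]
275 330 0.1293 tool [ 0.0106 -0.0132 -0.0392] world [ 0.5844 -0.0349  0.1935]
358 302 0.149 tool [ 0.0101  0.015  -0.0187] world [ 0.5942 -0.0084  0.173 ]
365 302 0.1475 tool [ 0.0108  0.0174 -0.02  ] world [ 0.5944 -0.006   0.1743]
372 302 0.1896 tool [-0.0082  0.0255  0.0181] world [ 0.615  -0.0046  0.1362]
375 340 0.1241 tool [ 0.0104  0.0177 -0.0448] world [ 0.5949 -0.0058  0.1991]
322 297 0.1736 tool [0.001  0.0021 0.0042] world [ 0.5985 -0.0236  0.15  ]
300 320 0.1725 tool [-0.0077 -0.0072  0.0003] world [ 0.6037 -0.0353  0.154 ]
322 330 0.1722 tool [-0.0116  0.0021 -0.0013] world [ 0.6104 -0.0278  0.1556]
322 270 0.1641 tool [ 0.0156  0.002  -0.0011] world [ 0.5848 -0.0189  0.1554]
```

The depth puts the closed tips about 19 mm behind the reported TCP, at world z≈0.173. That is above the hub and contradicts the stated 14 mm ahead. The camera also gives the hub's height correctly (0.156), so I trust the measurement. I'll reopen, go down about 26 mm more and re-measure the tips.

Call:
arm_command(plan=[60,0,0,0,0,0,0,60,0,0,0,0,0,0,60,0,0,0,0,0,0,60,0,0,0,0,0,0,60,0.03,0.01,0.22,0,0,0,60,0,0,0.22,0,0,0,60,0,0,0.22,0,0,0,60,0,0,0,0,0,0,60,0,0,0,0,0,0])

```text
time_s: 4.43
position: [0.5968, -0.0251, 0.1264]
ee_rot: [-0.001, 0.168, 0.986, -0.0]
force: [0.5, 0.7, -1.4]
finger_gap: 0.0597
```

```bash
cat >> h.py <<'E'
def tips(name=None):
    s,C=wrist(); o=env.observe(); q=o["ee_rot"]; r=Ro.from_quat([*q[1:],q[0]])
    T=r.inv().apply((C-o["position"]).reshape(-1,3)).reshape(C.shape); ok=s["depth"]>0; g=o["finger_gap"]/2
    for sg in(-1,1):
        m=ok&(abs(T[...,0])<.0125)&(sg*T[...,1]>g-.001)&(sg*T[...,1]<g+.008)&(T[...,2]>-.06)&(T[...,2]<.03)&(s["pixels"].max(2)<130)
        print("finger",sg,m.sum(),"tip tool z pcts",np.percentile(T[m][:,2],[50,95,98,100]).round(4) if m.any() else None)
    w=ok&(np.hypot(C[...,0]-.5975,C[...,1]+.025)<.0165)&(C[...,2]>.125)&(C[...,2]<.175)
    print("hub top z",np.percentile(C[w][:,2],[10,50,90]).round(4) if w.any() else None, C[w].mean(0).round(4) if w.any() else None)
    if name: cv2.imwrite(name,s["pixels"])
E
python3 - <<'E'
from h import *
to_tool([.5975,-.025,.123]); tips("pics/w4.png")
E
```

```text
t 4.4333 pos [ 0.5968 -0.0251  0.1264] d [ 0.0007  0.0001 -0.0034] units [-0.015  0.009  0.086] toolz [-2.9e-03  1.0e-04 -1.0e+00] F [ 0.48  0.71 -1.43] gap 0.0597
finger -1 3252 tip tool z pcts [-0.0412 -0.0202 -0.0177 -0.0075]
finger 1 3263 tip tool z pcts [-0.0413 -0.0201 -0.0175 -0.0076]
hub top z [0.1421 0.1505 0.1553] [ 0.5962 -0.0246  0.1501]
```

View pics/w4.png

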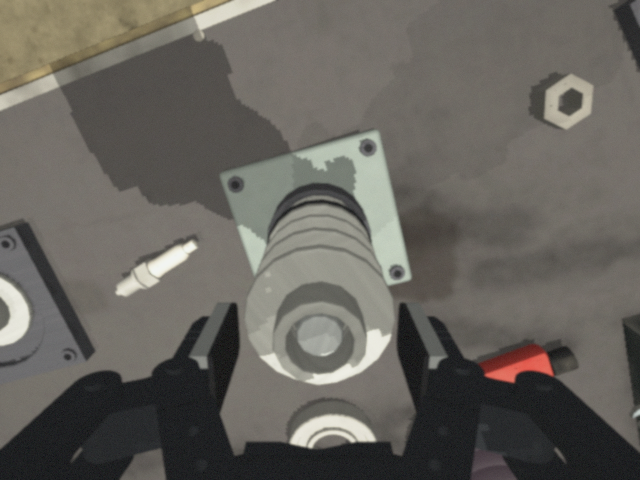

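The open pads now straddle the hub at (320,335), with the tips at z≈0.145, between the hub top and the flange. I'll close.

Call:
arm_command(plan=[25,0,0,0,0,0,0,25,0,0,0,0,0,0,25,0,0,0,0,0,0,25,0,0,0,0,0,0,25,0,0,0,0,0,0,25,0,0,0,0,0,0], force=50)

```text
time_s: 4.98
position: [0.5982, -0.0251, 0.1282]
ee_rot: [0.0, 0.168, 0.986, 0.0]
force: [0.5, -0.2, -0.3]
finger_gap: 0.0314
```

```bash
python3 - <<'E'
from h import *
to_tool([.5975,-.025,.123]); tips()
E
```

```text
t 4.9833 pos [ 0.5982 -0.0251  0.1282] d [-0.0007  0.0001 -0.0052] units [ 0.017 -0.003  0.129] toolz [ 8.e-04  1.e-04 -1.e+00] F [ 0.52 -0.16 -0.25] gap 0.0314
finger -1 2642 tip tool z pcts [-0.0432 -0.0192 -0.0161 -0.008 ]
finger 1 2608 tip tool z pcts [-0.0432 -0.019  -0.0159 -0.0081]
hub top z [0.1421 0.1507 0.1549] [ 0.5961 -0.0248  0.1505]
```

Call:
arm_command(plan=[25,0,0,0,0,0,0,25,0,0,0,0,0,0,25,0,0,0,0,0,0])

```text
time_s: 5.28
position: [0.5981, -0.0251, 0.128]
ee_rot: [0.0, 0.168, 0.986, 0.0]
force: [1.5, 1.2, -0.2]
finger_gap: 0.0316
```

```bash
python3 - <<'E'
from h import *
to_tool([.5975,-.025,.123]); tips("pics/w5.png")
E
```

```text
t 5.2833 pos [ 0.5981 -0.0251  0.128 ] d [-0.0006  0.0001 -0.005 ] units [ 0.014 -0.002  0.125] toolz [ 4.e-04  0.e+00 -1.e+00] F [ 1.54  1.19 -0.15] gap 0.0316
finger -1 2622 tip tool z pcts [-0.043  -0.0192 -0.0162 -0.0082]
finger 1 2616 tip tool z pcts [-0.0431 -0.0189 -0.0159 -0.0076]
hub top z [0.1422 0.1507 0.1548] [ 0.5962 -0.0248  0.1505]
```

View pics/w5.png

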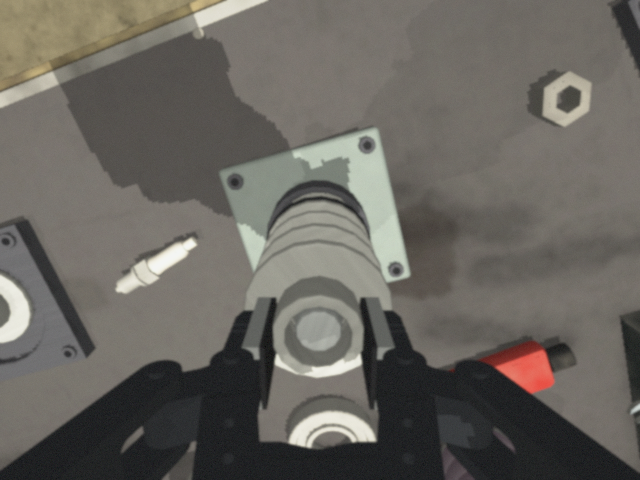

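The fingers are stalled on the hub at (318,335) with the gap steady at 31.6 mm, so it is gripped. I'll lift straight up slowly.

Call:
arm_command(plan=[25,0,0,-0.15,0,0,0,25,0,0,-0.15,0,0,0,25,0,0,-0.15,0,0,0,25,0,0,-0.15,0,0,0,25,0,0,-0.15,0,0,0,25,0,0,-0.15,0,0,0,25,0,0,-0.2,0,0,0,25,0,0,-0.2,0,0,0,25,0,0,-0.2,0,0,0,25,0,0,0,0,0,0], force=60)

```text
time_s: 6.17
position: [0.5991, -0.0252, 0.1904]
ee_rot: [0.002, 0.168, 0.986, 0.0]
force: [-0.6, -0.5, -0.7]
finger_gap: 0.0315
```

```bash
python3 - <<'E'
from h import *
to_tool([.5975,-.025,.123])
s=env.snapshot("scene"); p=s["pixels"]
C=cloud(s); cv2.imwrite("pics/s2.png",cv2.resize(p[120:340,220:460],None,fx=2.5,fy=2.5))
np.save("s2c.npy",C)
E
```

```text
t 6.1667 pos [ 0.5991 -0.0252  0.1904] d [-0.0016  0.0002 -0.0674] units [ 0.045 -0.011  1.686] toolz [ 3.9e-03 -1.0e-04 -1.0e+00] F [-0.56 -0.47 -0.67] gap 0.0315
```

View pics/s2.png

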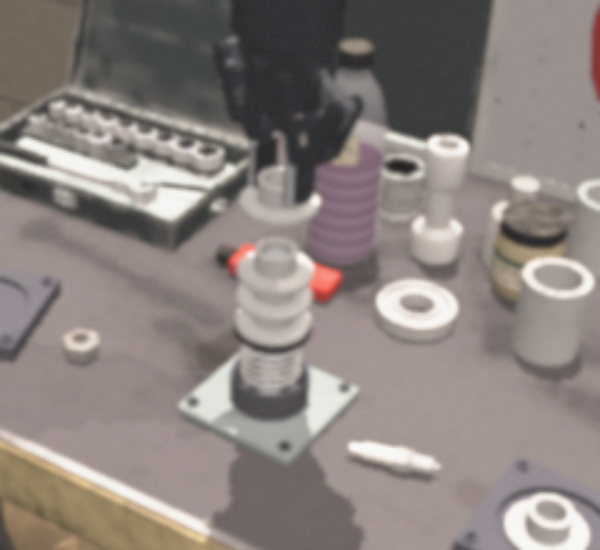

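The scene view shows the top bushing held at about (280,200), clear of the spindle, with three bushings left and the next one risen (hub at (277,255)). I'll carry it to the empty nest.

Call:
arm_command(plan=[25,0.2,0.4,0,0,0,0,25,0.3,0.6,0,0,0,0,25,0.35,0.7,0,0,0,0,25,0.35,0.7,0,0,0,0,25,0.35,0.75,0,0,0,0,25,0.35,0.75,0,0,0,0,25,0.35,0.7,0,0,0,0,25,0.35,0.7,0,0,0,0,25,0.3,0.6,0,0,0,0,25,0.2,0.4,0,0,0,0])

```text
time_s: 7.05
position: [0.5634, 0.2565, 0.1872]
ee_rot: [-0.001, 0.167, 0.986, 0.0]
force: [0.4, -0.0, -1.6]
finger_gap: 0.0311
```

Call:
arm_command(plan=[25,0,0,0,0,0,0,25,0,0,0,0,0,0])

```text
time_s: 7.22
position: [0.5637, 0.2547, 0.1872]
ee_rot: [-0.0, 0.167, 0.986, -0.0]
force: [-0.7, 0.1, -1.4]
finger_gap: 0.031
```

```bash
cat >> h.py <<'E'
def held():
    s,C=wrist(); o=env.observe(); q=o["ee_rot"]; r=Ro.from_quat([*q[1:],q[0]])
    T=r.inv().apply((C-o["position"]).reshape(-1,3)).reshape(C.shape); p=s["pixels"]
    # hub top, flange relative to tool
    m=(s["depth"]>0)&(p.min(2)>90)&(abs(T[...,0])<.04)&(abs(T[...,1])<.035)
    for a,b in((-.033,-.022),(-.016,.0)):
        k=m&(T[...,2]>a)&(T[...,2]<b); q=T[k]
        if len(q)>20: print("band",a,b,len(q),"min",np.percentile(q,1,axis=0).round(4),"max",np.percentile(q,99,axis=0).round(4),"med z",np.median(q[:,2]).round(4))
    return s,C
E
python3 - <<'E'
from h import *
to_tool([.565,.256,.12]); s,C=held(); cv2.imwrite("pics/w6.png",s["pixels"])
E
```

```text
t 7.2167 pos [0.5637 0.2547 0.1872] d [ 0.0013  0.0013 -0.0672] units [-0.02   0.043  1.679] toolz [-1.e-03 -8.e-04 -1.e+00] F [-0.71  0.06 -1.37] gap 0.031
band -0.033 -0.022 3936 min [-0.0148 -0.0201 -0.0321] max [ 0.0172  0.0222 -0.0222] med z -0.0258
band -0.016 0.0 7269 min [-0.024  -0.0263 -0.0157] max [ 0.0297  0.0285 -0.0042] med z -0.0081
```

View pics/w6.png

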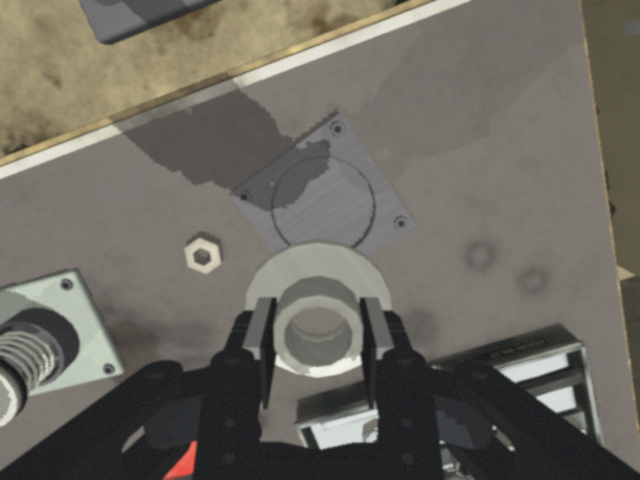

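The bushing is held level in the fingers at (318,320). The nest recess is centred near (323,208), with plate holes at (244,197), (402,223) and (338,129). I'll cast those rays to cross-check its position.

```bash
python3 - <<'E'
from h import *
o=env.observe(); s=env.snapshot("wrist"); q=o["ee_rot"]; r=Ro.from_quat([*q[1:],q[0]]).as_matrix(); H=np.array(s["hand_eye"]); f=240/np.tan(np.radians(s["vfov"])/2)
def ray(u,v,h):
    d=r@H[:3,:3]@np.array([(u-s["cx"])/f,(v-s["cy"])/f,1]); c=r@H[:3,3]+o["position"]; return c+d*(h-c[2])/d[2]
a,b,c=ray(244,197,.014),ray(402,223,.014),ray(338,129,.014); print((a+b)/2,np.linalg.norm(a-c),np.linalg.norm(b-c), ray(323,208,.013))
to_tool([.565,.256,.045])
E
```

```text
[0.56754208 0.25766959 0.014     ] 0.09270177192640144 0.09287849025622474 [0.56587137 0.2575986  0.013     ]
t 7.3167 pos [0.5642 0.253  0.1874] d [ 0.0008  0.003  -0.1424] units [0.005 0.08  3.561] toolz [-8.e-04 -9.e-04 -1.e+00] F [-0.01  0.34 -1.41] gap 0.0314
```

Call:
arm_command(plan=[25,0,0.1,0.2,0,0,0,25,0,0,0.4,0,0,0,25,0,0,0.4,0,0,0,25,0,0,0.5,0,0,0,25,0,0,0.5,0,0,0,25,0,0,0.5,0,0,0,25,0,0,0.5,0,0,0,25,0,0,0.4,0,0,0,25,0,0,0.2,0,0,0,25,0,0,0,0,0,0])

```text
time_s: 8.15
position: [0.5641, 0.2557, 0.041]
ee_rot: [-0.002, 0.169, 0.986, -0.001]
force: [-0.7, -1.0, -2.3]
finger_gap: 0.0319
```

```bash
python3 - <<'E'
from h import *
to_tool([.566,.257,.005]); s,C=held()
E
```

```text
t 8.15 pos [0.5641 0.2557 0.041 ] d [ 0.0019  0.0013 -0.036 ] units [-0.039  0.049  0.901] toolz [-0.0048 -0.0022 -1.    ] F [-0.7  -0.98 -2.31] gap 0.0319
band -0.033 -0.022 3672 min [-0.0148 -0.0221 -0.0321] max [ 0.017   0.0206 -0.0221] med z -0.0243
band -0.016 0.0 7682 min [-0.0238 -0.0283 -0.0156] max [ 0.0299  0.0266 -0.0027] med z -0.0066
```

Call:
arm_command(plan=[25,-0.03,0.04,0.15,0,0,0,25,0,0,0.15,0,0,0,25,0,0,0.15,0,0,0,25,0,0,0.15,0,0,0,25,0,0,0.1,0,0,0,25,0,0,0.1,0,0,0,25,0,0,0,0,0,0,25,0,0,0,0,0,0])

```text
time_s: 8.87
position: [0.5671, 0.2585, 0.0116]
ee_rot: [-0.0, 0.168, 0.986, -0.0]
force: [0.5, 0.3, -1.7]
finger_gap: 0.0316
```

Call:
arm_command(plan=[25,0,0,0.04,0,0,0,25,0,0,0,0,0,0])

```text
time_s: 9.03
position: [0.5675, 0.2587, 0.0104]
ee_rot: [0.0, 0.168, 0.986, 0.0]
force: [-0.4, -0.2, -1.6]
finger_gap: 0.0315
```

Still hanging (Fz ≈ -1.6). I'll lower in small steps.

Call:
arm_command(plan=[25,0,0,0.04,0,0,0,25,0,0,0.04,0,0,0,25,0,0,0,0,0,0])

```text
time_s: 9.28
position: [0.5672, 0.2585, 0.0068]
ee_rot: [-0.0, 0.168, 0.986, -0.0]
force: [-0.3, -0.5, -1.5]
finger_gap: 0.0316
```

Call:
arm_command(plan=[25,0,0,0.03,0,0,0,25,0,0,0,0,0,0])

```text
time_s: 9.45
position: [0.5674, 0.2586, 0.0058]
ee_rot: [0.0, 0.168, 0.986, 0.0]
force: [0.3, -0.6, -2.1]
finger_gap: 0.0315
```

Call:
arm_command(plan=[25,0,0,0.03,0,0,0,25,0,0,0,0,0,0])

```text
time_s: 9.62
position: [0.5674, 0.2586, 0.0057]
ee_rot: [0.0, 0.168, 0.986, 0.0]
force: [-1.5, -1.0, 3.8]
finger_gap: 0.0313
```

Contact came at TCP z 0.0057 (0.005 expected). Fz went from -2 to +3.8 N, so it is resting on the floor. I'll release and retreat.

Call:
arm_command(plan=[36,0,0,0,0,0,0,40,0,0,0,0,0,0,60,0,0,0,0,0,0,60,0,0,0,0,0,0,60,0,0,0,0,0,0,60,0,0,0,0,0,0,60,0,0,-0.3,0,0,0,60,0,0,-0.5,0,0,0,60,0,0,-0.8,0,0,0,60,0,0,-0.8,0,0,0])

```text
time_s: 10.45
position: [0.5664, 0.2582, 0.1015]
ee_rot: [-0.001, 0.168, 0.986, -0.001]
force: [0.1, 0.6, -0.5]
finger_gap: 0.0601
```

Call:
arm_command(plan=[60,0,0,-0.8,0,0,0,60,0,0,-0.8,0,0,0,60,0,0,-0.5,0,0,0,60,0,0,0,0,0,0,60,0,0,0,0,0,0])

```text
time_s: 10.87
position: [0.5684, 0.2591, 0.1875]
ee_rot: [0.002, 0.168, 0.986, 0.001]
force: [-0.2, -0.7, -1.2]
finger_gap: 0.0599
```

```bash
python3 - <<'E'
from h import *
to_tool([.566,.257,.2])
s,C=wrist(); cv2.imwrite("pics/w7.png",s["pixels"])
def st(C,d,x,y,zs,R):
    for a,b in zs:
        q=C[(d>0)&(np.hypot(C[...,0]-x,C[...,1]-y)<R)&(C[...,2]>a)&(C[...,2]<b)]
        if len(q): print(a,b,len(q),"mid",np.percentile(q,[1,99],axis=0).mean(0).round(4),"med",np.median(q,0).round(4),"pct z",np.percentile(q[:,2],[10,90]).round(4))
print("wrist placed"); st(C,s["depth"],.566,.257,((.027,.04),),.03)
q=C[(s["depth"]>0)&(s["pixels"].min(2)>120)&(np.hypot(C[...,0]-.566,C[...,1]-.257)<.045)&(C[...,2]>.005)&(C[...,2]<.04)]
print("bright mid",np.percentile(q,[1,99],axis=0).round(4))
k=q[(q[:,2]<.019)]; A=np.c_[k[:,:2],np.ones(len(k))]; c=np.linalg.lstsq(A,k[:,2],rcond=None)[0]; print("flange plane tilt",c[:2],"z",np.median(k[:,2]))
t=env.snapshot("top"); D=cloud(t)
print("top disp"); st(D,t["depth"],.597,-.0255,((.149,.165),(.131,.145)),.04)
print("top seated"); st(D,t["depth"],.578,-.2775,((.027,.04),),.04)
z=np.load("s0.npz"); print("before"); st(z["ac"],z["ad"],.578,-.2775,((.027,.04),),.04)
E
```

```text
t 10.8667 pos [0.5684 0.2591 0.1875] d [-0.0024 -0.0021  0.0125] units [ 0.039 -0.068 -0.313] toolz [ 0.0045  0.002  -1.    ] F [-0.22 -0.66 -1.25] gap 0.0599
wrist placed
0.027 0.04 771 mid [0.5671 0.2588 0.0304] med [0.5668 0.2588 0.0316] pct z [0.03   0.0327]
bright mid [[0.539  0.2145 0.0065]
 [0.6034 0.2966 0.0329]]
flange plane tilt [-0.02633388 -0.00190635] z 0.012764538472467973
top disp
0.149 0.165 140 mid [ 0.5976 -0.0255  0.1547] med [ 0.598  -0.0255  0.1554] pct z [0.1503 0.158 ]
0.131 0.145 369 mid [ 0.5972 -0.0256  0.1384] med [ 0.5951 -0.0256  0.1386] pct z [0.136 0.141]
top seated
0.027 0.04 83 mid [ 0.5741 -0.2722  0.0324] med [ 0.5743 -0.2717  0.0325] pct z [0.0296 0.0349]
before
0.027 0.04 79 mid [ 0.574  -0.2719  0.0325] med [ 0.5743 -0.2725  0.0333] pct z [0.0305 0.0355]
```

View pics/w7.png

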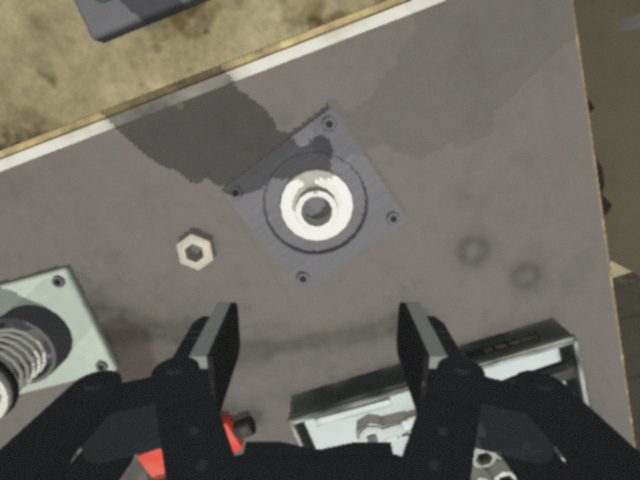

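The bushing lies flat in the recess at (316,206), near the centre at (316,203), and the gripper is clear. The dispenser and the seated bushing read as expected, so I'm handing in.

```bash
python3 -c "
from bench import env
print(env.hand_in())"
```

```text
the job is handed in; nothing more can be done
None
```

The top bushing is off the dispenser and lying flange down in the empty nest, and I've handed the job in. It took about 11 s of the 48 s allowed, and the hand-in gives no verdict.

**Last checks before handing in:**
- **Placed bushing:** it sits at about (0.567, 0.259), roughly 2–3 mm from the nest centre by the cameras. Its hub top is at about 0.032 m and the flange about level; it touched down under light contact before I released it.
- **Next bushing:** its hub top is at about 0.155 m, where the top one was, with no sideways shift. A picture taken after the lift shows three bushings left on the dispenser.
- **Seated bushing:** it is unmoved to within 1 mm.
- **Gripper:** it is well above everything, touching nothing.

**What disagreed or failed:**
- **Fingertip position:** the text puts the fingertips 14 mm ahead of the TCP, but the wrist camera's depth showed them about 17–19 mm behind it. My first close therefore shut above the hub without touching it; I reopened, went about 26 mm lower and gripped.
- **Grip reading:** the finger opening read 31.5 mm on the 34 mm hub, but it held steady and the bushing did not slip.
- **Flange tilt:** a rough plane fit gave 0.026 rad, well under the 0.1 limit. It was noisy because it included some of the nest plate.

I viewed 11 pictures, one over the budget of 10.

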